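Scoop the chestnuts into the bowl on the scale

TASK

Take the small steel scoop and, with the scoop and not the fingers, scoop up all three chestnuts together from the three-sided feed tray, sliding it in at the tray's open side so that they run up against its end wall. Tip them into the steel bowl that stands on the bench scale, leaving that bowl standing where it is, then set the scoop down flat on the bench and let go of it.

Things in the scene. Friction and masses are not known exactly. Their poses are not given: they have to be found in the camera images.
- scoop: Steel scoop, 0.22 kg; origin under the grip's middle, on the underside; x to the open lip, z up. Pan 2 mm thick, lip at x=95 mm, back wall (52 high) at x=-27, side walls at y=+-50 (34 high, 18 near the lip). Upright wooden grip over the pan: x=-27..27, y=-8..8, z=46..108 mm; pinch it across y at z about 85. Chestnuts pass under it. Balances 4 mm ahead of the grip's middle.
- tray: Fixed three-sided aluminium feed tray, 140 x 156 mm; origin under its centre, x from its open side to its end wall, z up. Floor top at z=3 mm, x=-70..70; end wall 48 mm high, inner face at x=66; side walls 33 high, inner faces at y=+-73; open at x=-70. The chestnuts stand near the end wall, within 40 mm of the middle line.
- bowl: Loose steel bowl, 150 mm across the rim, 55 high, base 68 across, 0.45 kg, upright on the pan of the bench scale (pan 70 mm, rim 125 mm above the bench); origin at the centre of its underside, z up. The equal bowl on the bench itself is not meant. The fixed scale (282 x 222 mm) reaches about 190 mm from the bowl's centre towards the robot, lower than the pan.
- chestnut_0: Smooth rigid brown chestnut, 30 mm across, 28 high, 18 g, standing on a flat base 15 mm across; origin at the centre of the base. One of the two next to the end wall. Slippery (friction about 0.25): it slides out of the scoop once that is tilted lip-down beyond 15 to 20 degrees, and stays in while it is level or lip-up.
- chestnut_1: Smooth rigid brown chestnut, 30 mm across, 28 high, 18 g, standing on a flat base 15 mm across; origin at the centre of the base. The other one next to the end wall. Slippery (friction about 0.25): it slides out of the scoop once that is tilted lip-down beyond 15 to 20 degrees, and stays in while it is level or lip-up.
- chestnut_2: Smooth rigid brown chestnut, 30 mm across, 28 high, 18 g, standing on a flat base 15 mm across; origin at the centre of the base. The one in front of those two. Slippery (friction about 0.25): it slides out of the scoop once that is tilted lip-down beyond 15 to 20 degrees, and stays in while it is level or lip-up.
Not all that is in view belongs to the job. What is shaped like the bowl but green is not meant.

How it is judged:
On the way, in this order (a step that is already met when the one before it is completed fails the run):
1. all three chestnuts lie in the scoop, raised clear of the tray (x of chestnut_0 in the frame of scoop between -0.03 and 0.095 m and y of chestnut_0 in the frame of scoop between -0.05 and 0.05 m and z of chestnut_0 in the frame of scoop between -0.005 and 0.04 m and height (world z) of each of chestnut_0, chestnut_1, chestnut_2 above 0.06 m and x of chestnut_1 in the frame of scoop between -0.03 and 0.095 m and y of chestnut_1 in the frame of scoop between -0.05 and 0.05 m and z of chestnut_1 in the frame of scoop between -0.005 and 0.04 m and x of chestnut_2 in the frame of scoop between -0.03 and 0.095 m and y of chestnut_2 in the frame of scoop between -0.05 and 0.05 m and z of chestnut_2 in the frame of scoop between -0.005 and 0.04 m), for 0.2 s.
2. all three chestnuts have been tipped into the bowl on the scale, with the scoop still held up (horizontal distance between each of chestnut_0, chestnut_1, chestnut_2 and bowl below 0.07 m and z of chestnut_0 in the frame of bowl between 0 and 0.055 m and z of chestnut_1 in the frame of bowl between 0 and 0.055 m and z of chestnut_2 in the frame of bowl between 0 and 0.055 m and height (world z) of scoop above 0.05 m), for 0.2 s.
At the end, for the whole second after the job is handed in: All three chestnuts rest in the bowl (within 70 mm of its axis, below the rim); the bowl stands on the scale within 30 mm of where it was, upright within 10 degrees; the scoop lies on the bench (underside under 15 mm up, level within 10 degrees), released and at rest (horizontal distance between each of chestnut_0, chestnut_1, chestnut_2 and bowl below 0.07 m and z of chestnut_0 in the frame of bowl between 0 and 0.055 m and z of chestnut_1 in the frame of bowl between 0 and 0.055 m and z of chestnut_2 in the frame of bowl between 0 and 0.055 m and linear speed of each of chestnut_0, chestnut_1, chestnut_2 below 0.03 m/s and distance of bowl from where it was at the start of the episode below 0.03 m and angle between each of bowl, scoop's own z axis and vertical below 0.17 rad and height (world z) of scoop below 0.015 m and linear speed of scoop below 0.02 m/s); the robot touches nothing.
It fails at once if the fingers touch a chestnut (contact force between the fingers and chestnut_0 above 0.5 N or contact force between the fingers and chestnut_1 above 0.5 N or contact force between the fingers and chestnut_2 above 0.5 N).
It also fails if it takes over 61 s, if anything falls off the work surface, if the arm or the gripper's body presses on something with over 40 N, if the wrist force passes 120 N, or if a joint passes its speed limit or range.

ROBOT

A 6-joint arm with a two-finger parallel gripper is mounted at the origin on a cart in front of the work surface, level with it; the furniture and walls round the work are solid. World frame = base frame: x ahead of the robot, y to its left, z up, the work surface at z = 0. Lengths are in m, angles in rad, forces in N, time in s.
With the tool pointing down it reaches from about 0.35 to 0.975 m from the base axis. Payload 4.9 kg.
Tool frame: the origin (TCP) lies midway between the tips of the shut fingers; the grasp point (between the pads) lies 19 mm behind it; z points along the fingers, y is the direction in which the jaws open and shut (so a half turn about z gives the same grasp; the last joint's range is limited). The gripper opens to 85 mm and grips with 20 to 120 N. Pads are 22 mm wide; open, the fingers measure 114 mm over their backs; the gripper's body (76 mm by 85 mm) begins 54 mm behind the grasp point. The pads swing forward as they close: fully open they stand 13 mm farther back than shut.
Start: joints at [-0.119, 0.053, 1.613, -0, 1.476, -0.119], TCP at [0.625, 0, 0.231] pointing down, gripper open.
Joint ranges: [-3.01, 3.01], [-1.01, 2.22], [0.06, 2.58], [-1.02, 4.17], [0.09, 2.62], [-3.14, 3.14]. Speed limits (rad/s): [2.57, 2.57, 3.14, 3.14, 3.14, 3.14].

INTERFACE

Orientations are given as a rotation vector (axis times angle).
In Python, from station import ctrl gives the robot as it stands.
- The arm moves only by the tool jog_arm, never from a script. Its argument "steps" is a list of rows, each an object of numbers: "dx", "dy", "dz": the shift along the world's x, y, z in units of 60 mm (1.0 is 60 mm); "twist": the turn about the world's z in units of 10 degrees (1.0 is 10 degrees). A call has 1 to 5 rows; each row is the pose to reach, as a shift and turn from the pose measured when the call began; what a row does not reach only later rows make up. A row lasts 1/8 s, in which the tool goes at most 62.5 mm and 10.7 degrees, less where a joint would pass 70% of its speed; a pose out of reach is approached as far as the arm can. A call with a gripper value outside its range is refused whole. "gripper" is the closure in counts, from 0 (fully open) to 255 (shut), set as the call begins (left out, the last holds). The fingers move at their own pace and stop on an object; "newtons" is the grip in N (left out, the last holds). Time passes only in rows, so rows that repeat a pose let the fingers close. It gives the time, the measured TCP pose, the force and the opening at its end, in the units of the state.
- ctrl.get_obs(): the state, without advancing time (a new reading comes with each control period).
- ctrl.get_image(name): name is "scene" or "side" or "wrist"; returns a dict with "frame" (480x640x3 uint8, red, green, blue), "range_z" (480x640 float32, m along the optical axis (not along the pixel's ray), 0 where there is no reading), "fx", "fy", "cx", "cy" (pixels), "extrinsics" (4x4, takes a point from camera to world coordinates). Camera axes: x right, y down, z forward; pixel columns grow to the right and rows downward; lengths in m; the calibration is good to about 2 mm. A picture is of the moment at which its call begins.
- ctrl.finish_job(): hands the job in, once; it reports no verdict.
The state is a dict: "t": time; "q": joint angles; "dq": joint speeds; "effort": joint torques, N m; "tool_pos": TCP position; "tool_rot": TCP orientation; "contact_force": force on the tool from outside, world axes, zero at the start; "wrist_torque": the same for the moment, N m; "opening": finger opening in m.
Only numpy, scipy, OpenCV 4.12 (cv2) and the standard library are available. Lean on these libraries where they do the work, as an engineer would, in place of code of your own. Each camera call takes 0.05 s, during which the arm holds its last target.

## Working session

There is one attempt and no reset: what is moved stays moved. The work goes in short steps, Python scripts to look and compute and a tool call to move; the robot and the scene stay as the last step left them, time stands still between calls to the robot, and variables do not carry over. Pictures are saved under pics/ and viewed, and the job is handed in when it is done.

Besides the shell and the picture viewer there is one more tool, called by a JSON object that holds its "method" and its "body". jog_arm: Moves the arm, as the interface text tells. Its arguments: {"type":"object","properties":{"steps":{"type":"array"},"gripper":{"type":"number"},"newtons":{"type":"number"}},"required":["steps"]}

```bash
mkdir -p pics; cat > h.py <<'E'
import numpy as np,cv2
from station import ctrl
def snap(n,tag):
    d=ctrl.get_image(n); np.savez(f'pics/{tag}.npz',**d)
    cv2.imwrite(f'pics/{tag}.png',d['frame'][:,:,::-1]); return d
def load(tag): return dict(np.load(f'pics/{tag}.npz'))
def pt(d,u,v,r=1):
    z=d['range_z'][v-r:v+r+1,u-r:u+r+1]; z=np.median(z[z>0])
    p=np.array([(u-d['cx'])/d['fx']*z,(v-d['cy'])/d['fy']*z,z,1]); return (d['extrinsics']@p)[:3]
def cloud(d):
    z=d['range_z']; v,u=np.mgrid[:z.shape[0],:z.shape[1]]
    P=np.stack([(u-d['cx'])/d['fx']*z,(v-d['cy'])/d['fy']*z,z,np.ones_like(z)],-1)@d['extrinsics'].T
    P=P[...,:3]; P[z<=0]=np.nan; return P
E
python3 - <<'E'
from h import *
for n in("scene","side","wrist"):
    d=snap(n,n+"0"); print(n,d['fx'],d['extrinsics'].round(3).tolist())
print(ctrl.get_obs())
E
```

```text
scene 570.3767033735138 [[-0.81, -0.338, 0.478, -0.205], [-0.586, 0.459, -0.668, 0.834], [0.006, -0.821, -0.57, 0.913], [0.0, 0.0, 0.0, 1.0]]
side 590.0178417827689 [[1.0, -0.002, -0.03, 0.543], [0.023, -0.603, 0.797, -1.456], [-0.02, -0.797, -0.603, 1.067], [0.0, 0.0, 0.0, 1.0]]
wrist 337.92248738657787 [[1.0, 0.0, -0.002, 0.624], [-0.0, -0.963, -0.269, 0.069], [-0.002, 0.269, -0.963, 0.373], [0.0, 0.0, 0.0, 1.0]]
{'t': 0.15, 'q': array([-1.18995906e-01,  5.32183739e-02,  1.61399065e+00,  2.55563056e-05,
        1.47600233e+00, -1.18994496e-01]), 'dq': array([-0.00063044, -0.00204789, -0.00445202, -0.00034092, -0.00039214,
        0.0021655 ]), 'effort': array([ 5.10442842e-04, -3.94241810e+01, -3.70721948e+01, -1.15854355e-04,
        4.61802789e-03,  5.00508997e-05]), 'tool_pos': array([6.24508824e-01, 6.88620427e-05, 2.30330079e-01]), 'tool_rot': array([-2.22053465e+00, -2.22052611e+00,  1.53972054e-03]), 'contact_force': array([ 0.15047849, -0.55735268,  0.76382801]), 'wrist_torque': array([ 0.05167996, -0.00880219, -0.00732893]), 'opening': 0.0851344503800716}
```

View pics/scene0.png

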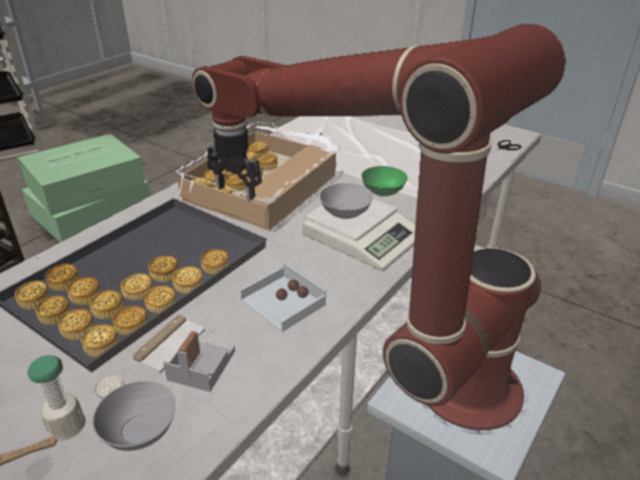

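View pics/side0.png

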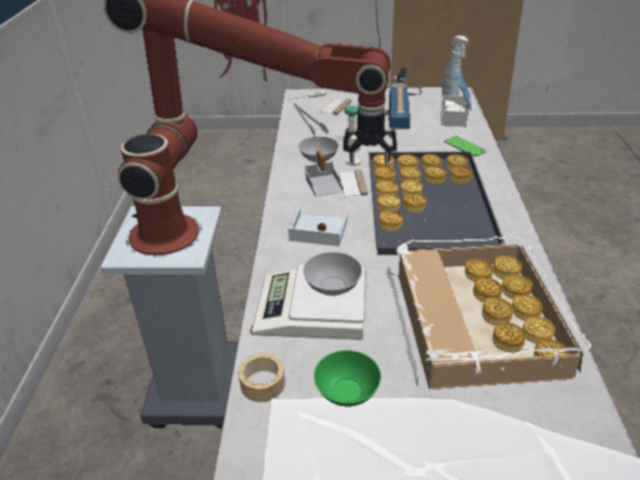

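View pics/wrist0.png

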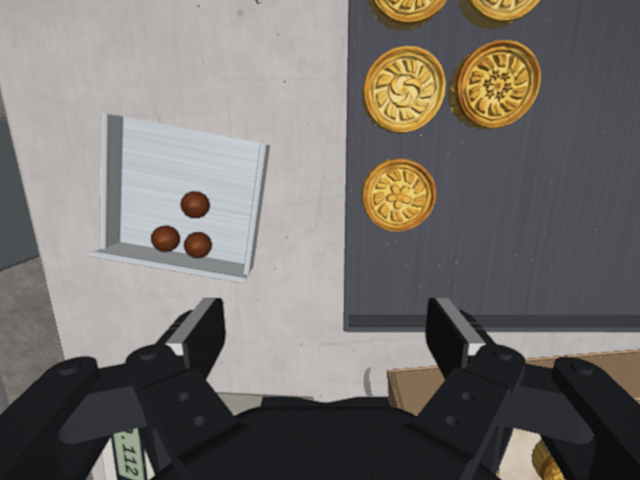

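```bash
cat >> h.py <<'E'
def ortho(tags,x0,x1,y0,y1,res,out,zmax=.16):
    W=int((y1-y0)/res);H=int((x1-x0)/res); im=np.zeros((H,W,3),np.uint8); zb=np.full((H,W),-9.)
    for t in tags:
        d=load(t);P=cloud(d).reshape(-1,3);C=d['frame'].reshape(-1,3)
        m=np.isfinite(P).all(1)&(P[:,0]>x0)&(P[:,0]<x1)&(P[:,1]>y0)&(P[:,1]<y1)&(P[:,2]<zmax)
        P=P[m];C=C[m];i=((x1-P[:,0])/res).astype(int).clip(0,H-1);j=((y1-P[:,1])/res).astype(int).clip(0,W-1)
        o=np.argsort(P[:,2]);i,j,P,C=i[o],j[o],P[o],C[o]
        for a,b,p,c in zip(i,j,P,C):
            if p[2]>zb[a,b]: zb[a,b]=p[2];im[a,b]=c
    cv2.imwrite(out,cv2.resize(im[:,:,::-1],None,fx=1,fy=1,interpolation=cv2.INTER_NEAREST)); return zb
E
python3 - <<'E'
from h import *
d=load('side0'); f=d['frame'][:,:,::-1]
cv2.imwrite('pics/s_crop.png',cv2.resize(f[120:350,230:400],None,fx=3.5,fy=2.6,interpolation=cv2.INTER_CUBIC)[:600])
d=load('scene0'); f=d['frame'][:,:,::-1]
cv2.imwrite('pics/c_crop.png',cv2.resize(f[170:400,150:430],None,fx=2.6,fy=2.6,interpolation=cv2.INTER_CUBIC)[:600])
s=load('side0');c=load('scene0')
for n,d,L in(('side',s,[(320,160),(333,258),(333,288),(322,228),(310,190),(340,188),(345,384)]),('scene',c,[(190,345),(345,200),(281,294),(293,285),(302,292),(370,235),(135,415)])):
    for u,v in L: print(n,u,v,pt(d,u,v).round(3))
w=load('wrist0')
for u,v in[(195,204),(165,238),(198,244),(268,146),(103,114),(248,278),(92,253)]: print('w',u,v,pt(w,u,v,0).round(3))
E
```

```text
side 320 160 [0.477 0.296 0.092]
side 333 258 [ 0.525 -0.256  0.11 ]
side 333 288 [ 0.526 -0.332  0.073]
side 322 228 [ 0.489 -0.     0.023]
side 310 190 [0.442 0.252 0.001]
side 340 188 [0.544 0.257 0.005]
side 345 384 [ 0.554 -0.582  0.005]
scene 190 345 [0.47  0.32  0.103]
scene 345 200 [ 0.552 -0.361  0.084]
scene 281 294 [0.481 0.022 0.027]
scene 293 285 [ 0.479 -0.023  0.027]
scene 302 292 [ 0.445 -0.014  0.027]
scene 370 235 [ 0.425 -0.294  0.05 ]
scene 135 415 [0.497 0.455 0.006]
w 195 204 [0.49  0.015 0.03 ]
w 165 238 [ 0.454 -0.021  0.029]
w 198 244 [ 0.488 -0.028  0.028]
w 268 146 [0.565 0.072 0.015]
w 103 114 [0.415 0.101 0.036]
w 248 278 [ 0.532 -0.077  0.001]
w 92 253 [ 0.389 -0.031  0.049]
```

View pics/s_crop.png

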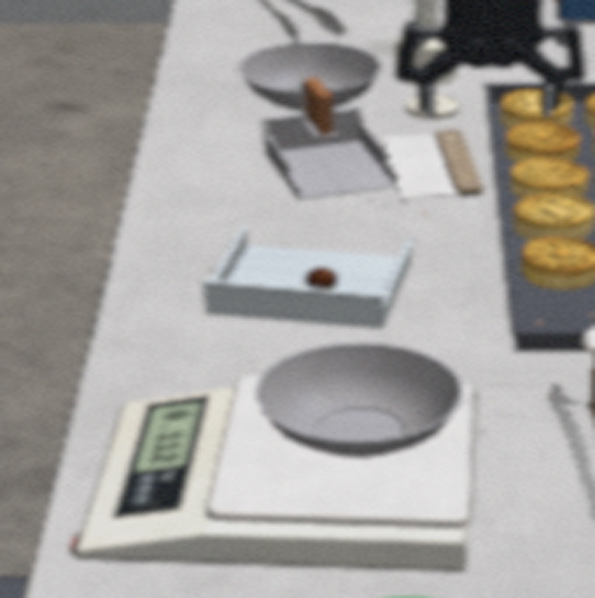

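View pics/c_crop.png

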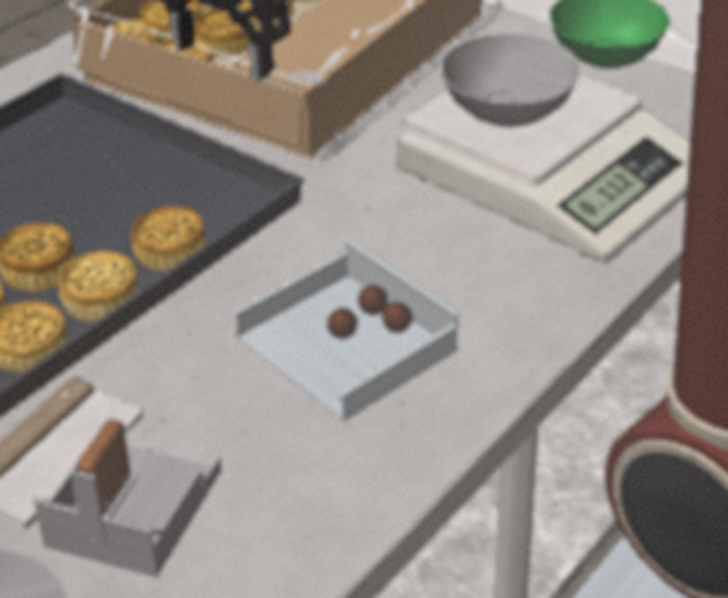

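```bash
python3 - <<'E'
from h import *
zb=ortho(['side0','wrist0','scene0'],.34,.64,-.12,.14,.0005,'pics/o_tray.png')
zb=ortho(['side0','scene0'],.36,.62,.18,.40,.0005,'pics/o_scoop.png')
# grip: brown pts
for t in('side0','scene0'):
    d=load(t);P=cloud(d);m=(P[...,0]>.4)&(P[...,0]<.56)&(P[...,1]>.22)&(P[...,1]<.38)&(P[...,2]>.056)&(P[...,2]<.125)
    Q=P[m];print(t,len(Q),Q.min(0).round(3),Q.max(0).round(3))
    T=Q[Q[:,2]>.1]; 
    if len(T)>5: print('top',len(T),T.mean(0).round(4),cv2.minAreaRect(T[:,:2].astype(np.float32)*1000))
    # scoop back wall etc
    m=(P[...,0]>.4)&(P[...,0]<.57)&(P[...,1]>.2)&(P[...,1]<.36)&(P[...,2]>.01)&(P[...,2]<.056)
    Q=P[m];print(' walls',len(Q),Q.min(0).round(3),Q.max(0).round(3))
    # bowl rim
    m=(P[...,0]>.4)&(P[...,0]<.66)&(P[...,1]>-.45)&(P[...,1]<-.2)&(P[...,2]>.117)&(P[...,2]<.135)
    R=P[m];A=np.c_[R[:,:2],np.ones(len(R))];b=(R[:,:2]**2).sum(1);s=np.linalg.lstsq(A,b,rcond=None)[0];c=s[:2]/2
    print(' rim',len(R),c.round(4),np.sqrt(s[2]+c@c).round(4),R[:,2].max().round(3))
E
```

```text
side0 161 [0.441 0.281 0.056] [0.494 0.347 0.113]
top 49 [0.4782 0.3102 0.1061] ((479.4306335449219, 312.3819885253906), (17.76813316345215, 56.7628059387207), 21.849044799804688)
 walls 450 [0.424 0.205 0.01 ] [0.569 0.359 0.056]
 rim 415 [ 0.5247 -0.3232] 0.0717 0.13
scene0 591 [0.427 0.288 0.056] [0.516 0.356 0.114]
top 203 [0.4751 0.32   0.1072] ((477.3013610839844, 316.043212890625), (18.111074447631836, 59.14889907836914), 17.331523895263672)
 walls 1303 [0.421 0.204 0.01 ] [0.57  0.358 0.056]
 rim 373 [ 0.5247 -0.3191] 0.0718 0.13
```

View pics/o_tray.png

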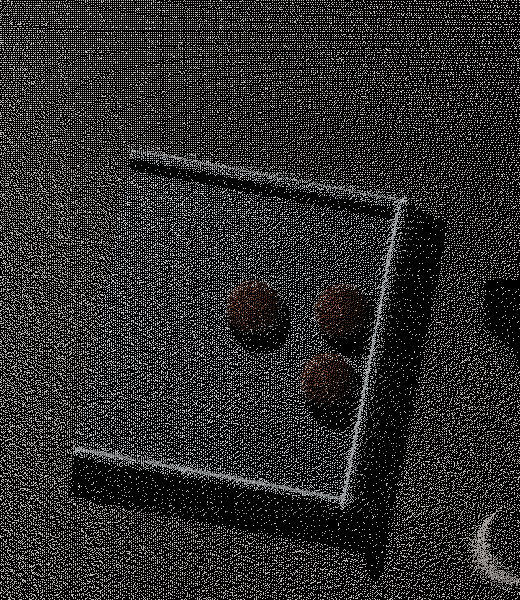

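View pics/o_scoop.png

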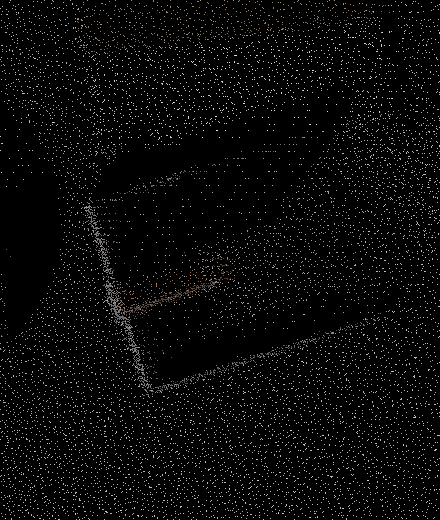

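{"method": "jog_arm", "body": {"steps": [{"dx": -2.44,"dy": 5.24,"dz": 0,"twist": 1.74},{"dx": -2.44,"dy": 5.24,"dz": 0,"twist": 1.74},{"dx": -2.44,"dy": 5.24,"dz": 0,"twist": 1.74},{"dx": -2.44,"dy": 5.24,"dz": 0,"twist": 1.74},{"dx": -2.44,"dy": 5.24,"dz": 0,"twist": 1.74}], "gripper": 0}}

```text
t: 0.78
tool_pos: [0.4915, 0.2847, 0.2302]
tool_rot: [-1.859, -2.531, 0.002]
contact_force: [0.0, 0.8, 0.6]
opening: 0.0854
```

{"method": "jog_arm", "body": {"steps": [{"dx": -0.225,"dy": 0.497},{"dx": -0.225,"dy": 0.497},{"dx": -0.225,"dy": 0.497}]}}

```text
validation failed for argument at $.st...
```

```bash
python3 - <<'E'
from h import *
d=snap('wrist','w1'); o=ctrl.get_obs(); print(o['tool_pos'],o['tool_rot'],o['contact_force'])
P=cloud(d)
m=(P[...,2]>.1)&(P[...,2]<.115)&(P[...,0]>.4)&(P[...,0]<.56)&(P[...,1]>.25)&(P[...,1]<.38)
T=P[m];print(len(T),T.mean(0),cv2.minAreaRect(T[:,:2].astype(np.float32)*1000))
m=(P[...,2]>.046)&(P[...,2]<.056)&(P[...,0]>.4)&(P[...,0]<.56)&(P[...,1]>.25)&(P[...,1]<.38)
T=P[m];print(len(T),T.mean(0),cv2.minAreaRect(T[:,:2].astype(np.float32)*1000))
E
```

```text
[0.48793687 0.29069597 0.23014306] [-1.84824860e+00 -2.53235333e+00 -1.62509087e-03] [-3.17319872  4.52070808 -0.45617367]
1382 [0.47543709 0.31759322 0.10738374] ((475.3702697753906, 316.66357421875), (18.77381134033203, 56.028602600097656), 17.343358993530273)
633 [0.47417582 0.33390542 0.05236466] ((474.7088317871094, 316.4786682128906), (103.0270767211914, 55.45895004272461), 15.585762977600098)
```

View pics/w1.png

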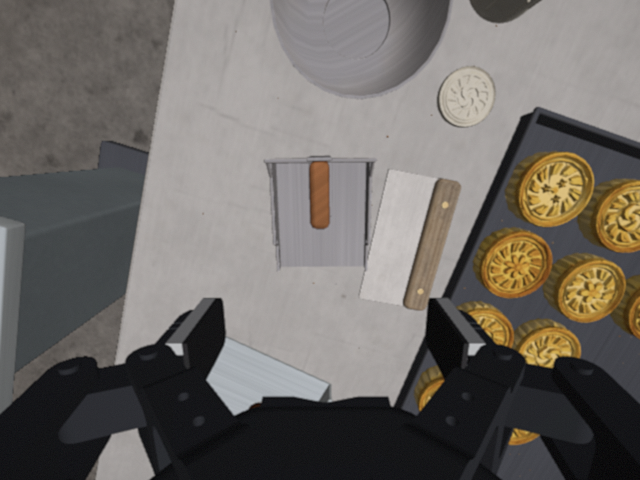

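{"method": "jog_arm", "body": {"steps": [{"dx": -0.195,"dy": 0.422,"dz": 0,"twist": 0},{"dx": -0.195,"dy": 0.422,"dz": -0.9,"twist": 0},{"dx": -0.195,"dy": 0.422,"dz": -1.8,"twist": 0},{"dx": -0.195,"dy": 0.422,"dz": -2.4,"twist": 0},{"dx": -0.195,"dy": 0.422,"dz": -2.72,"twist": 0}], "gripper": 0, "newtons": 60}}

```text
t: 1.45
tool_pos: [0.4748, 0.3152, 0.0641]
tool_rot: [-1.847, -2.531, 0.004]
contact_force: [0.1, -0.5, -0.5]
opening: 0.0854
```

```bash
python3 - <<'E'
from h import *
d=snap('wrist','w2'); o=ctrl.get_obs(); print(o['tool_pos'],o['tool_rot'],o['contact_force'])
E
```

```text
[0.47405445 0.3146939  0.06254424] [-1.84676799 -2.5298092   0.00706351] [-0.99131269 -0.05802826 -1.27494909]
```

View pics/w2.png

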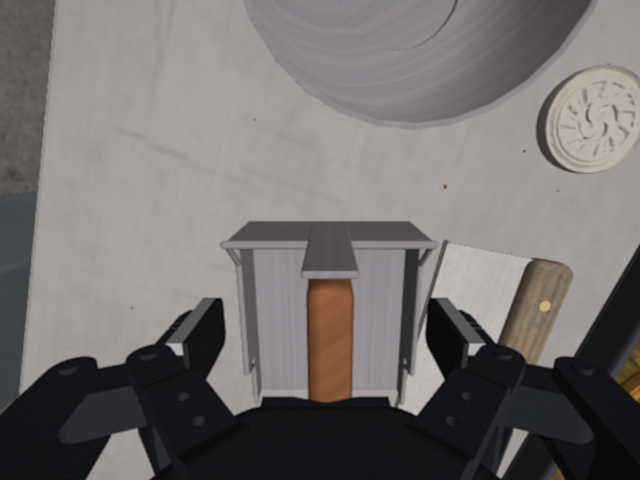

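{"method": "jog_arm", "body": {"steps": [{"dx": 0,"dy": 0,"dz": 0.05,"twist": 0},{"dx": 0,"dy": 0,"dz": 0.05,"twist": 0},{"dx": 0,"dy": 0,"dz": 0.05,"twist": 0},{"dx": 0,"dy": 0,"dz": 0.05,"twist": 0},{"dx": 0,"dy": 0,"dz": 0.05,"twist": 0}], "gripper": 255, "newtons": 110}}

```text
t: 2.12
tool_pos: [0.4752, 0.3154, 0.0673]
tool_rot: [-1.847, -2.531, 0.003]
contact_force: [-0.6, -1.3, 6.0]
opening: 0.0148
```

{"method": "jog_arm", "body": {"steps": [{"dx": 0,"dy": 0,"dz": 0,"twist": 0},{"dx": 0,"dy": 0,"dz": 0,"twist": 0},{"dx": 0,"dy": 0,"dz": 0,"twist": 0}]}}

```text
t: 2.5
tool_pos: [0.4752, 0.3154, 0.0673]
tool_rot: [-1.847, -2.531, 0.003]
contact_force: [-0.4, 0.5, 2.9]
opening: 0.0146
```

{"method": "jog_arm", "body": {"steps": [{"dx": 0,"dy": 0,"dz": 0.5,"twist": 0},{"dx": 0.05,"dy": -0.5,"dz": 0.8,"twist": -0.5},{"dx": 0.2,"dy": -1.4,"dz": 0.8,"twist": -1.4},{"dx": 0.35,"dy": -2.3,"dz": 0.8,"twist": -2.3},{"dx": 0.43,"dy": -2.9,"dz": 0.8,"twist": -2.82}]}}

```text
t: 3.12
tool_pos: [0.4999, 0.1392, 0.1139]
tool_rot: [-2.412, -1.998, 0.003]
contact_force: [-0.4, -0.1, -3.6]
opening: 0.0146
```

```bash
python3 - <<'E'
from h import *
d=snap('wrist','w3');d=snap('side','s3'); o=ctrl.get_obs(); print(o['tool_pos'],o['tool_rot'],o['contact_force'])
d=snap('scene','c3')
cv2.imwrite('pics/c3c.png',cv2.resize(d['frame'][170:370,150:430,::-1],None,fx=2.8,fy=2.8,interpolation=cv2.INTER_CUBIC))
E
```

```text
[0.50020644 0.13827243 0.11381457] [-2.4127626  -1.99815387  0.00421998] [ 0.04053698  0.81241712 -2.48961674]
```

View pics/w3.png

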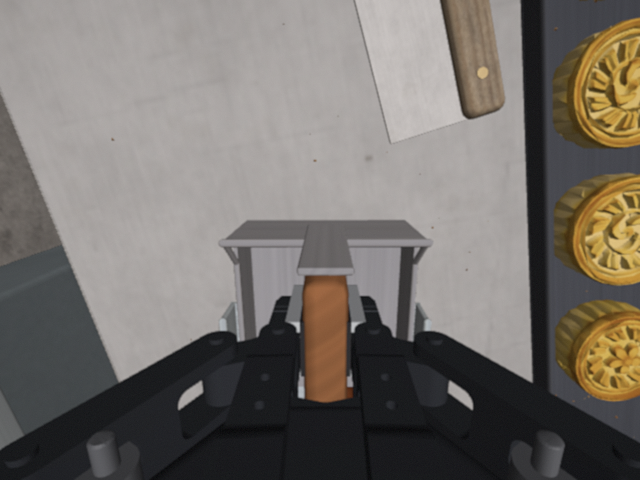

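View pics/c3c.png

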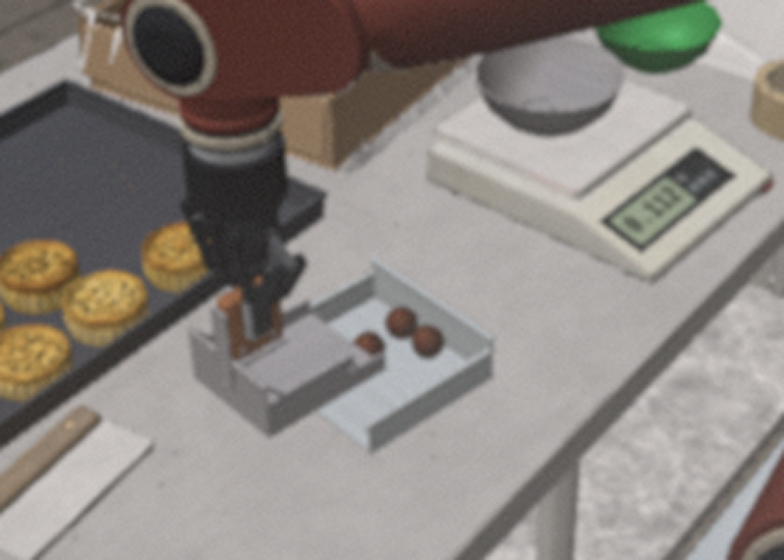

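```bash
python3 - <<'E'
from h import *
C=np.array([.4766,.0206]);a=np.deg2rad(-100.8);X=np.array([np.cos(a),np.sin(a)]);Y=np.array([-X[1],X[0]])
o=ctrl.get_obs();r=o['tool_pos'][:2]-C;print('tcp in tray',(r@X).round(4),(r@Y).round(4))
for t in('side0','scene0','wrist0','side3','scene3'):
    t=t.replace('side3','s3').replace('scene3','c3')
    P=cloud(load(t)).reshape(-1,3);P=P[np.isfinite(P).all(1)]
    q=np.c_[(P[:,:2]-C)@X,(P[:,:2]-C)@Y,P[:,2]]
    if t.endswith('0'):
        m=(abs(q[:,0])<30e-3)&(abs(q[:,1])<.1)&(q[:,2]>.022)&(q[:,2]<.045)&(abs(q[:,1])>.05)
        L=q[m&(q[:,1]>0)];R=q[m&(q[:,1]<0)]
        for nm,S in(('L',L),('R',R)):
            if len(S)>8: print(t,nm,len(S),np.polyfit(S[:,0],S[:,1],1).round(4),S[:,1].min(),S[:,1].max())
        m=(abs(q[:,1])<.065)&(q[:,2]>.035)&(q[:,2]<.055)&(abs(q[:,0]-.067)<.02);S=q[m]
        if len(S)>8: print(t,'end',len(S),np.polyfit(S[:,1],S[:,0],1).round(4))
        m=(abs(q[:,1])<.06)&(abs(q[:,0]+.04)<.02)&(q[:,2]<.02);print('floor z',np.median(q[m,2]))
    else:
        # scoop
        m=(q[:,0]>-.1)&(q[:,0]<.0)&(abs(q[:,1])<.075)&(q[:,2]>.035)&(q[:,2]<.072); S=q[m]; print(t,'scoop',S.min(0).round(4),S.max(0).round(4))
        m=(q[:,0]>-.06)&(q[:,0]<-.01)&(abs(q[:,1])<.035)&(q[:,2]>.035)&(q[:,2]<.072); S=q[m]
        print(' pan z fit', np.polyfit(S[:,0],S[:,2],1).round(4),len(S),S[:,0].max())
        for s in(1,-1):
            m=(q[:,0]>-.09)&(q[:,0]<-.03)&(s*q[:,1]>.04)&(s*q[:,1]<.07)&(q[:,2]>.055)&(q[:,2]<.09);S=q[m]
            if len(S)>5: print(' side',s,len(S),np.polyfit(S[:,0],S[:,1],1).round(4))
E
```

```text
tcp in tray -0.1216 0.0007
side0 L 28 [0.0003 0.0788] 0.07519999705993168 0.0818768789050152
side0 R 31 [ 0.0026 -0.073 ] -0.07699552043474182 -0.06934016538356078
side0 end 192 [0.0138 0.072 ]
floor z 0.0035681109606668926
scene0 L 95 [-0.0038  0.0759] 0.06996293891933375 0.08223262966986862
scene0 R 101 [ 0.0149 -0.0756] -0.08021304630007997 -0.0698587927088237
scene0 end 211 [-0.0015  0.0663]
floor z 0.0012421383697500676
wrist0 L 371 [0.0029 0.0756] 0.07211283220289298 0.07819953750586268
wrist0 R 645 [ 0.0067 -0.0755] -0.07996292363392613 -0.07286487102533151
wrist0 end 1132 [-0.002   0.0683]
floor z 0.003819739684277512
s3 scoop [-0.0998 -0.0749  0.0351] [-0.0024  0.0554  0.0716]
 pan z fit [0.0326 0.0514] 168 -0.011350679618681744
 side 1 33 [-0.012   0.0525]
 side -1 38 [ 0.0025 -0.0438]
c3 scoop [-0.0999 -0.0747  0.0353] [-0.0012  0.0563  0.0716]
 pan z fit [-0.0273  0.0493] 218 -0.022810784140304474
 side 1 38 [0.0085 0.0516]
 side -1 157 [-0.0031 -0.0466]
```

{"method": "jog_arm", "body": {"steps": [{"dx": 0,"dy": 0,"dz": -0.3,"twist": 0},{"dx": 0,"dy": 0,"dz": -0.55,"twist": 0},{"dx": 0,"dy": 0,"dz": -0.67,"twist": 0},{"dx": 0,"dy": 0,"dz": -0.69,"twist": 0}]}}

```text
t: 3.78
tool_pos: [0.4994, 0.1404, 0.0714]
tool_rot: [-2.408, -2.001, 0.005]
contact_force: [-0.1, -0.6, -1.4]
opening: 0.0149
```

{"method": "jog_arm", "body": {"steps": [{"dx": 0,"dy": 0,"dz": -0.03,"twist": 0},{"dx": 0,"dy": 0,"dz": -0.03,"twist": 0}]}}

```text
t: 4.03
tool_pos: [0.5, 0.1406, 0.0704]
tool_rot: [-2.408, -2.002, 0.003]
contact_force: [-0.2, 0.2, -0.2]
opening: 0.0146
```

{"method": "jog_arm", "body": {"steps": [{"dx": 0,"dy": 0,"dz": -0.02,"twist": 0},{"dx": 0,"dy": 0,"dz": -0.02,"twist": 0}]}}

```text
t: 4.28
tool_pos: [0.5002, 0.1409, 0.0702]
tool_rot: [-2.408, -2.001, 0.003]
contact_force: [-4.8, 2.2, 5.5]
opening: 0.0149
```

```bash
python3 - <<'E'
from h import *
o=ctrl.get_obs(); print(o['t'],o['tool_pos'],o['contact_force'])
E
```

```text
4.275 [0.50021634 0.14092804 0.07020162] [-4.77619224  2.16986646  5.49436674]
```

{"method": "jog_arm", "body": {"steps": [{"dx": -0.031,"dy": -0.16,"dz": 0,"twist": 0},{"dx": -0.078,"dy": -0.41,"dz": 0,"twist": 0},{"dx": -0.12,"dy": -0.655,"dz": 0,"twist": 0},{"dx": -0.165,"dy": -0.87,"dz": 0,"twist": 0},{"dx": -0.206,"dy": -1.08,"dz": 0,"twist": 0}]}}

```text
t: 4.9
tool_pos: [0.4879, 0.0752, 0.0704]
tool_rot: [-2.409, -2.001, 0.002]
contact_force: [-0.0, 3.2, 2.3]
opening: 0.015
```

```bash
cat > tr.py <<'E'
from h import *
C=np.array([.4766,.0206]);a=np.deg2rad(-100.8);X=np.array([np.cos(a),np.sin(a)]);Y=np.array([-X[1],X[0]])
o=ctrl.get_obs();r=o['tool_pos'][:2]-C;print('tcp in tray',(r@X).round(4),(r@Y).round(4),o['tool_pos'],o['contact_force'],o['tool_rot'])
E
cat > see.py <<'E'
import sys;from tr import *
t=sys.argv[1]
d=snap('scene','c'+t);a=cv2.resize(d['frame'][200:350,200:360,::-1],None,fx=2.5,fy=3,interpolation=cv2.INTER_CUBIC)
d=snap('side','s'+t);b=cv2.resize(d['frame'][130:280,250:410,::-1],None,fx=2.4,fy=3,interpolation=cv2.INTER_CUBIC)
cv2.imwrite('pics/v'+t+'.png',np.hstack([a,b]))
E
python3 see.py 4
```

```text
tcp in tray -0.0557 0.0008 [0.48786953 0.07515535 0.07039439] [-3.12312007e-03  3.24242951e+00  2.27596544e+00] [-2.40867758e+00 -2.00068519e+00  1.54397122e-03]
```

View pics/v4.png

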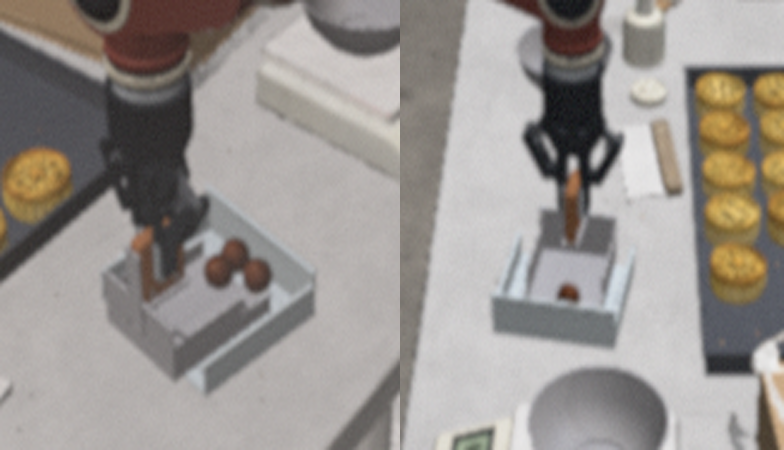

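{"method": "jog_arm", "body": {"steps": [{"dx": -0.025,"dy": -0.13,"dz": 0,"twist": 0},{"dx": -0.05,"dy": -0.26,"dz": 0,"twist": 0},{"dx": -0.069,"dy": -0.36,"dz": 0,"twist": 0}]}}

```text
t: 5.38
tool_pos: [0.4836, 0.0525, 0.0704]
tool_rot: [-2.41, -2.0, 0.004]
contact_force: [-0.3, 3.0, 0.3]
opening: 0.0145
```

```bash
python3 see.py 5
```

```text
tcp in tray -0.0326 0.0009 [0.48355937 0.05249116 0.0703976 ] [-0.31074846  3.00724932  0.2501731 ] [-2.41047977 -2.00004295  0.00373574]
```

View pics/v5.png

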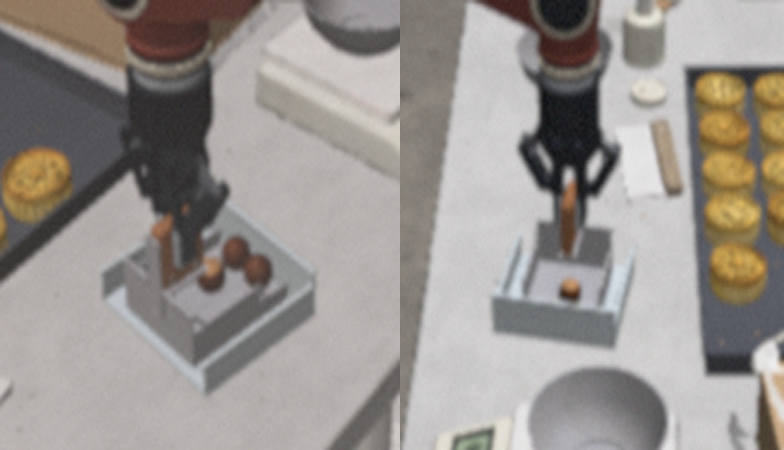

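```bash
python3 - <<'E'
from tr import *
for t in('c0','c5','s5'):
    d=load({'c0':'scene0'}.get(t,t));P=cloud(d);f=d['frame'].astype(int)
    br=(f[...,0]>1.5*f[...,2])&(f[...,0]<190)
    q=np.stack([(P[...,:2]-C)@X,(P[...,:2]-C)@Y],-1)
    m=br&(abs(q[...,0]-.03)<.05)&(abs(q[...,1])<.06)&(P[...,2]<.04)&(P[...,2]>.008)
    n,l,s,c=cv2.connectedComponentsWithStats(m.astype(np.uint8))
    for i in range(1,n):
        if s[i,4]>15:
            k=l==i;print(t,s[i],'mean',q[k].mean(0).round(4),'zmax',np.sort(P[...,2][k])[-4:].round(4), 'xr',q[k][:,0].min().round(3),q[k][:,0].max().round(3),'yr',q[k][:,1].min().round(3),q[k][:,1].max().round(3))
    if t!='c0':
        m=(abs(q[...,1])<.04)&(q[...,0]>0)&(q[...,0]<.075)&(P[...,2]>-.004)&(P[...,2]<.012)&~br
        b=np.digitize(q[...,0][m],np.arange(0,.08,.005)); print([(round((i-1)*.005,3),np.median(P[...,2][m][b==i]).round(4),(b==i).sum()) for i in np.unique(b)])
E
```

```text
tcp in tray -0.0322 0.0009 [0.48349678 0.05204463 0.07041382] [-0.42721923  0.27410179  1.1132202 ] [-2.41158397 -1.99971578  0.00516958]
c0 [289 281   7   6  29] mean [0.0437 0.0162] zmax [0.0307 0.0317 0.0327 0.0328] xr 0.036 0.051 yr 0.009 0.024
c0 [298 287   7   7  31] mean [ 0.0417 -0.0188] zmax [0.0322 0.0322 0.034  0.034 ] xr 0.034 0.048 yr -0.026 -0.01
c0 [278 290   6   6  26] mean [-0.0009  0.0087] zmax [0.0325 0.0326 0.0343 0.0357] xr -0.008 0.008 yr 0.002 0.015
c5 [290 280   8   7  42] mean [0.0447 0.0132] zmax [0.0344 0.035  0.0361 0.0362] xr 0.035 0.055 yr 0.004 0.023
c5 [280 287   9   8  38] mean [0.0095 0.0047] zmax [0.0369 0.037  0.0376 0.0384] xr -0.001 0.02 yr -0.004 0.015
c5 [298 286   9   7  46] mean [ 0.0456 -0.0175] zmax [0.0341 0.0342 0.0347 0.0373] xr 0.037 0.054 yr -0.027 -0.005
[(np.float64(0.0), np.float64(0.0066), np.int64(21)), (np.float64(0.005), np.float64(0.0061), np.int64(21)), (np.float64(0.01), np.float64(0.0064), np.int64(11)), (np.float64(0.015), np.float64(0.0063), np.int64(9)), (np.float64(0.02), np.float64(0.0061), np.int64(14)), (np.float64(0.
[... 261 characters left out ...]
p.float64(0.05), np.float64(0.0067), np.int64(3)), (np.float64(0.055), np.float64(0.0081), np.int64(4)), (np.float64(0.06), np.float64(0.0093), np.int64(4)), (np.float64(0.065), np.float64(0.0064), np.int64(7))]
s5 [318 224   6   5  27] mean [0.0208 0.0119] zmax [0.0337 0.0349 0.0363 0.0364] xr 0.009 0.029 yr 0.004 0.022
[(np.float64(0.0), np.float64(0.0064), np.int64(13)), (np.float64(0.005), np.float64(0.0067), np.int64(16)), (np.float64(0.01), np.float64(0.0098), np.int64(3)), (np.float64(0.015), np.float64(0.0113), np.int64(1)), (np.float64(0.06), np.float64(0.0058), np.int64(2)), (np.float64(0.065), np.float64(0.0048), np.int64(34)), (np.float64(0.07), np.float64(0.0046), np.int64(54))]
```

{"method": "jog_arm", "body": {"steps": [{"dx": -0.008,"dy": -0.04,"dz": 0,"twist": 0},{"dx": -0.01,"dy": -0.05,"dz": 0.0,"twist": 0}]}}

```text
t: 5.72
tool_pos: [0.4829, 0.0491, 0.0704]
tool_rot: [-2.411, -2.0, 0.005]
contact_force: [0.9, 2.7, 1.4]
opening: 0.0151
```

{"method": "jog_arm", "body": {"steps": [{"dx": 0,"dy": 0,"dz": 0.04,"twist": 0},{"dx": 0,"dy": 0,"dz": 0.12,"twist": 0},{"dx": 0,"dy": 0,"dz": 0.24,"twist": 0},{"dx": 0,"dy": 0,"dz": 0.36,"twist": 0},{"dx": 0,"dy": 0,"dz": 0.5,"twist": 0}]}}

```text
t: 6.35
tool_pos: [0.4829, 0.0491, 0.101]
tool_rot: [-2.412, -2.0, 0.005]
contact_force: [-0.5, 0.9, -2.7]
opening: 0.0149
```

```bash
python3 see.py 6
```

```text
tcp in tray -0.0292 0.0009 [0.48294618 0.04908645 0.10101353] [-0.53830473  0.9473071  -2.71615873] [-2.41155636 -1.99969278  0.00471339]
```

View pics/v6.png

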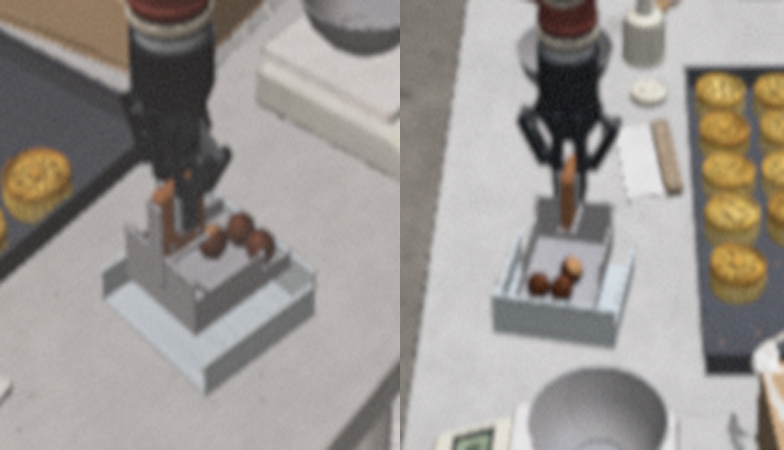

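{"method": "jog_arm", "body": {"steps": [{"dx": 0,"dy": 0,"dz": 0.2,"twist": 0},{"dx": 0,"dy": 0,"dz": 0.6,"twist": 0},{"dx": 0,"dy": 0,"dz": 1.1,"twist": 0},{"dx": 0,"dy": 0,"dz": 1.6,"twist": 0},{"dx": 0,"dy": 0,"dz": 1.8,"twist": 0}]}}

```text
t: 7.08
tool_pos: [0.4851, 0.049, 0.2129]
tool_rot: [-2.415, -2.003, -0.003]
contact_force: [0.8, -0.6, -2.6]
opening: 0.0149
```

{"method": "jog_arm", "body": {"steps": [{"dx": 0,"dy": 0,"dz": 0.02,"twist": 0},{"dx": 0,"dy": 0,"dz": 0.02,"twist": 0}]}}

```text
t: 7.32
tool_pos: [0.4846, 0.049, 0.2131]
tool_rot: [-2.414, -2.002, -0.002]
contact_force: [0.4, -0.7, -3.7]
opening: 0.0148
```

```bash
sed -i 's/200:350,200:360/170:320,200:360/; s/130:280,250:410/100:250,250:410/' see.py; python3 see.py 7;  python3 - <<'E'
from tr import *
for t in('c7','s7'):
    d=load(t);P=cloud(d);f=d['frame'].astype(int)
    br=(f[...,0]>1.5*f[...,2])&(f[...,0]<190)
    q=np.stack([(P[...,:2]-C)@X,(P[...,:2]-C)@Y],-1)
    m=br&(abs(q[...,0]-.03)<.06)&(abs(q[...,1])<.06)&(P[...,2]<.18)&(P[...,2]>.1)
    n,l,s,c=cv2.connectedComponentsWithStats(m.astype(np.uint8))
    for i in range(1,n):
        if s[i,4]>10: k=l==i;print(t,s[i],q[k].mean(0).round(3),P[k][:,2].mean().round(3))
E
```

```text
tcp in tray -0.0294 0.0025 [0.48459618 0.04900657 0.21309677] [ 0.37248064 -0.74469385 -3.6707481 ] [-2.41433408e+00 -2.00221553e+00 -1.56832550e-03]
tcp in tray -0.0294 0.0022 [0.48430214 0.0490339  0.21251567] [-0.2014317   0.0053596  -3.76764424] [-2.41359900e+00 -2.00193169e+00 -2.29001143e-04]
c7 [293 235  17  12  96] [ 0.044 -0.014] 0.173
c7 [279 238   9   9  58] [0.011 0.005] 0.173
s7 [300 184  23  14 135] [ 0.05  -0.004] 0.169
```

View pics/v7.png

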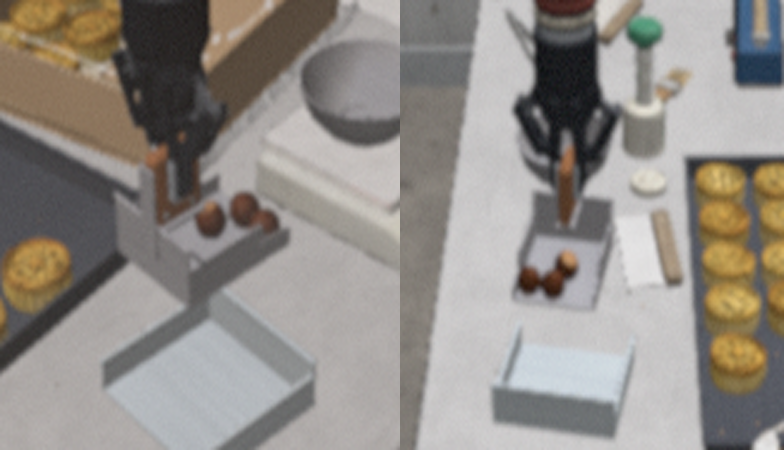

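{"method": "jog_arm", "body": {"steps": [{"dx": 0.036,"dy": -0.33,"dz": 0,"twist": 0.3},{"dx": 0.09,"dy": -0.83,"dz": 0,"twist": 0.8},{"dx": 0.145,"dy": -1.33,"dz": 0,"twist": 1.3},{"dx": 0.174,"dy": -1.59,"dz": 0,"twist": 1.6},{"dx": 0.188,"dy": -1.72,"dz": 0,"twist": 1.7}]}}

```text
t: 8.05
tool_pos: [0.4951, -0.0548, 0.2113]
tool_rot: [-2.091, -2.334, 0.002]
contact_force: [0.4, 0.1, -2.7]
opening: 0.0145
```

```bash
cat > see2.py <<'E'
import sys;from tr import *
t=sys.argv[1]
d=snap('scene','c'+t);a=cv2.resize(d['frame'][130:290,240:440,::-1],None,fx=2,fy=2.5,interpolation=cv2.INTER_CUBIC)
d=snap('side','s'+t);b=cv2.resize(d['frame'][140:300,250:410,::-1],None,fx=2.4,fy=2.5,interpolation=cv2.INTER_CUBIC)
cv2.imwrite('pics/v'+t+'.png',np.hstack([a,b]))
E
python3 see2.py 8
```

```text
tcp in tray 0.0706 0.0323 [ 0.4950984  -0.05478     0.21134383] [ 0.43085313  0.13530344 -2.73138981] [-2.09093462 -2.33439427  0.00245678]
```

View pics/v8.png

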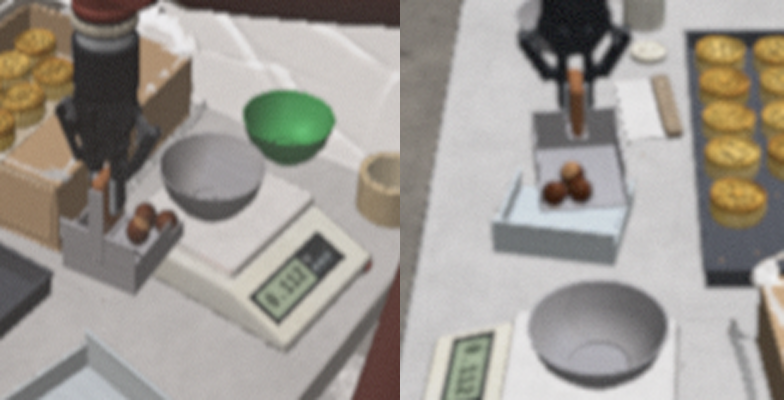

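{"method": "jog_arm", "body": {"steps": [{"dx": 0.115,"dy": -1.035,"dz": 0,"twist": 0},{"dx": 0.23,"dy": -2.07,"dz": 0,"twist": 0},{"dx": 0.345,"dy": -3.105,"dz": 0,"twist": 0},{"dx": 0.23,"dy": -2.07,"dz": 0,"twist": 0},{"dx": 0.115,"dy": -1.035,"dz": 0,"twist": 0}]}}

```text
t: 8.78
tool_pos: [0.5018, -0.1169, 0.2107]
tool_rot: [-2.097, -2.327, 0.002]
contact_force: [1.7, 1.0, -1.8]
opening: 0.0148
```

```bash
python3 see2.py 9
```

```text
tcp in tray 0.1303 0.0505 [ 0.50178181 -0.11685195  0.21074662] [ 1.67686177  0.97615715 -1.78748816] [-2.09710629e+00 -2.32659085e+00  1.66647889e-03]
```

View pics/v9.png

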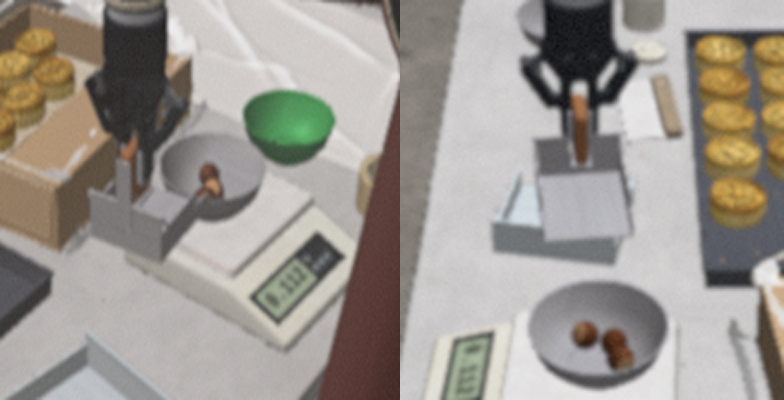

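{"method": "jog_arm", "body": {"steps": [{"dx": 0,"dy": 0,"dz": 0,"twist": 0},{"dx": 0,"dy": 0,"dz": 0,"twist": 0},{"dx": 0,"dy": 0,"dz": 0,"twist": 0},{"dx": 0,"dy": 0,"dz": 0,"twist": 0},{"dx": 0,"dy": 0,"dz": 0,"twist": 0}]}}

```text
t: 9.5
tool_pos: [0.5014, -0.1122, 0.211]
tool_rot: [-2.086, -2.336, -0.0]
contact_force: [0.1, 0.3, -2.8]
opening: 0.0148
```

```bash
python3 - <<'E'
from tr import *
d=snap('side','s10');c=snap('scene','c10')
f=d['frame']
cv2.imwrite('pics/b10.png',cv2.resize(f[230:310,290:380,::-1],None,fx=6,fy=6,interpolation=cv2.INTER_CUBIC))
for n,d in(('s',d),('c',c)):
    P=cloud(d);f=d['frame'].astype(int)
    m=(P[...,0]>.4)&(P[...,0]<.66)&(P[...,1]>-.45)&(P[...,1]<-.2)&(P[...,2]>.117)&(P[...,2]<.135)
    R=P[m];A=np.c_[R[:,:2],np.ones(len(R))];b=(R[:,:2]**2).sum(1);s=np.linalg.lstsq(A,b,rcond=None)[0];ce=s[:2]/2
    print(n,'rim',len(R),ce.round(4))
    br=(f[...,0]>1.5*f[...,2])&(np.hypot(P[...,0]-.525,P[...,1]+.321)<.09)&(P[...,2]<.14)
    nn,l,st,_=cv2.connectedComponentsWithStats(br.astype(np.uint8))
    for i in range(1,nn):
        if st[i,4]>8:k=l==i;print(st[i],P[k].mean(0).round(3),P[k][:,2].max().round(3))
E
```

```text
tcp in tray 0.1258 0.0492 [ 0.50138414 -0.11219607  0.21096382] [ 0.11591317  0.31746638 -2.77467851] [-2.08558864e+00 -2.33573920e+00 -2.47417474e-04]
s rim 394 [ 0.5246 -0.3233]
[320 272  24  15 188] [ 0.524 -0.327  0.098] 0.108
c rim 344 [ 0.525  -0.3193]
[337 199   9   9  52] [ 0.536 -0.317  0.101] 0.107
[349 206   6   3  12] [ 0.501 -0.313  0.102] 0.105
```

View pics/b10.png

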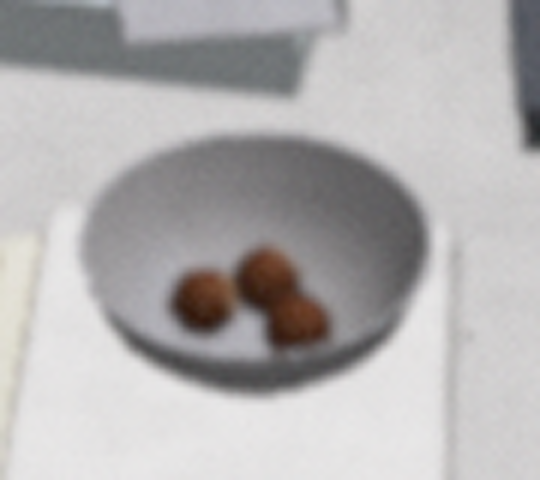

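{"method": "jog_arm", "body": {"steps": [{"dx": -0.1,"dy": 0.9,"dz": 0,"twist": 0.3},{"dx": -0.2,"dy": 1.9,"dz": 0,"twist": 0.6},{"dx": -0.3,"dy": 2.9,"dz": 0,"twist": 1.0},{"dx": -0.35,"dy": 3.9,"dz": 0,"twist": 1.08},{"dx": -0.4,"dy": 4.8,"dz": 0,"twist": 1.08}]}}

```text
t: 10.22
tool_pos: [0.477, 0.178, 0.2112]
tool_rot: [-1.856, -2.523, 0.0]
contact_force: [0.4, -0.3, -3.1]
opening: 0.015
```

{"method": "jog_arm", "body": {"steps": [{"dx": -0.02,"dy": 0.9,"dz": 0,"twist": 0},{"dx": -0.03,"dy": 1.8,"dz": -0.2,"twist": 0},{"dx": -0.04,"dy": 2.2,"dz": -0.7,"twist": 0},{"dx": -0.04,"dy": 2.3,"dz": -1.2,"twist": 0}]}}

```text
t: 10.72
tool_pos: [0.4745, 0.3179, 0.1387]
tool_rot: [-1.853, -2.525, -0.001]
contact_force: [-0.0, -0.4, -2.9]
opening: 0.0149
```

Lower to about 3 mm above the bench, then gently down.

{"method": "jog_arm", "body": {"steps": [{"dx": 0,"dy": -0.03,"dz": -0.5,"twist": 0},{"dx": 0,"dy": -0.03,"dz": -0.9,"twist": 0},{"dx": 0,"dy": -0.03,"dz": -1.08,"twist": 0},{"dx": 0,"dy": -0.03,"dz": -1.13,"twist": 0},{"dx": 0,"dy": -0.03,"dz": -1.13,"twist": 0}]}}

```text
t: 11.35
tool_pos: [0.4753, 0.3163, 0.0719]
tool_rot: [-1.854, -2.526, -0.004]
contact_force: [0.3, -0.7, -1.3]
opening: 0.015
```

```bash
python3 - <<'E'
from tr import *
for n,t,r in(('scene','c11',(280,400,130,290)),('side','s11',(110,230,270,420))):
    d=snap(n,t);f=d['frame'][r[0]:r[1],r[2]:r[3],::-1];cv2.imwrite(f'pics/{t}z.png',cv2.resize(f,None,fx=4,fy=4,interpolation=cv2.INTER_CUBIC))
E
```

```text
tcp in tray -0.2902 -0.0567 [0.47525639 0.31632306 0.07194961] [ 0.25930644 -0.67258185 -1.29655608] [-1.85369837 -2.52583689 -0.00362842]
```

View pics/c11z.png

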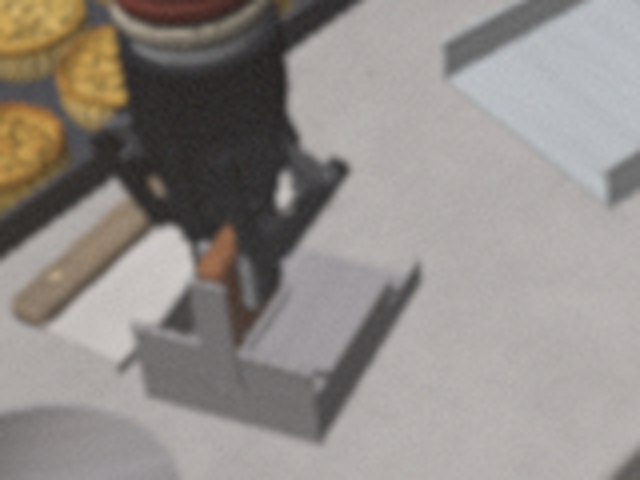

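{"method": "jog_arm", "body": {"steps": [{"dx": 0,"dy": 0,"dz": -0.05,"twist": 0},{"dx": 0,"dy": 0,"dz": -0.08,"twist": 0},{"dx": 0,"dy": 0,"dz": -0.08,"twist": 0}]}}

```text
t: 11.82
tool_pos: [0.4754, 0.3164, 0.0675]
tool_rot: [-1.854, -2.526, -0.004]
contact_force: [1.2, 0.2, -3.1]
opening: 0.0148
```

{"method": "jog_arm", "body": {"steps": [{"dx": 0,"dy": 0,"dz": -0.02,"twist": 0},{"dx": 0,"dy": 0,"dz": -0.02,"twist": 0}]}}

```text
t: 12.08
tool_pos: [0.4756, 0.3167, 0.0672]
tool_rot: [-1.854, -2.526, -0.005]
contact_force: [-3.2, -0.1, 3.8]
opening: 0.0148
```

Contact with the bench. Open, then rise.

{"method": "jog_arm", "body": {"steps": [{"dx": 0,"dy": 0,"dz": 0,"twist": 0},{"dx": 0,"dy": 0,"dz": 0,"twist": 0},{"dx": 0,"dy": 0,"dz": 0,"twist": 0},{"dx": 0,"dy": 0,"dz": 0,"twist": 0},{"dx": 0,"dy": 0,"dz": 0,"twist": 0}], "gripper": 0}}

```text
t: 12.7
tool_pos: [0.4755, 0.3167, 0.0671]
tool_rot: [-1.854, -2.526, -0.005]
contact_force: [-0.1, 0.7, 0.4]
opening: 0.0852
```

{"method": "jog_arm", "body": {"steps": [{"dx": 0,"dy": 0,"dz": 0.1,"twist": 0},{"dx": 0,"dy": 0,"dz": 0.5,"twist": 0},{"dx": 0,"dy": 0,"dz": 1.2,"twist": 0},{"dx": 0,"dy": 0,"dz": 2,"twist": 0},{"dx": 0,"dy": 0,"dz": 2.5,"twist": 0}]}}

```text
t: 13.32
tool_pos: [0.4764, 0.3171, 0.2208]
tool_rot: [-1.855, -2.528, -0.011]
contact_force: [0.6, -0.3, 0.1]
opening: 0.0854
```

```bash
python3 - <<'E'
from tr import *
d=snap('side','s12');snap('scene','c12');snap('wrist','w12')
cv2.imwrite('pics/s12z.png',cv2.resize(d['frame'][110:320,240:430,::-1],None,fx=2.8,fy=2.8,interpolation=cv2.INTER_CUBIC))
P=cloud(load('w12'))
for t in('w12','s12'):
    P=cloud(load(t));m=(P[...,2]>.1)&(P[...,2]<.118)&(P[...,0]>.4)&(P[...,0]<.56)&(P[...,1]>.25)&(P[...,1]<.38)
    print(t,m.sum(),P[m].mean(0).round(4))
    m=(abs(P[...,0]-.5)<.03)&(abs(P[...,1]-.24)<.025)&(P[...,2]<.02);Q=P[m];print(np.linalg.lstsq(np.c_[Q[:,:2],np.ones(len(Q))],Q[:,2],rcond=None)[0].round(4),np.median(Q[:,2]))
E
```

```text
tcp in tray -0.2912 -0.0557 [0.4764403  0.31711039 0.22077331] [ 0.55488136 -0.26608572  0.07639052] [-1.85497645 -2.52770235 -0.01081477]
w12 1333 [0.4745 0.3189 0.1072]
[-0.0155  0.038   0.001 ] 0.0025218649873193777
s12 50 [0.4781 0.309  0.1061]
[-0.0303  0.0514  0.0046] 0.0017469490122714593
```

View pics/s12z.png

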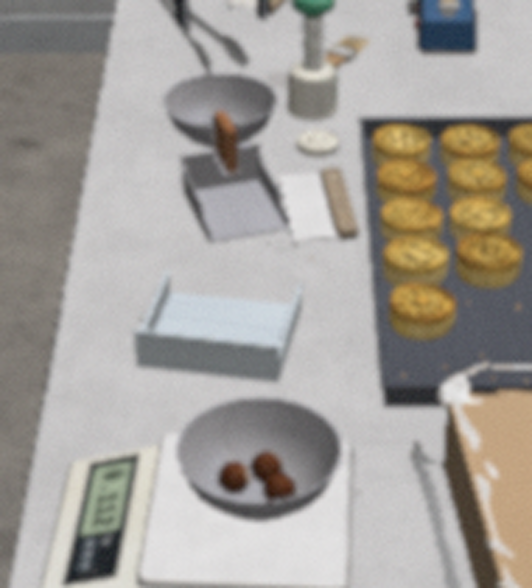

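View pics/w12.png

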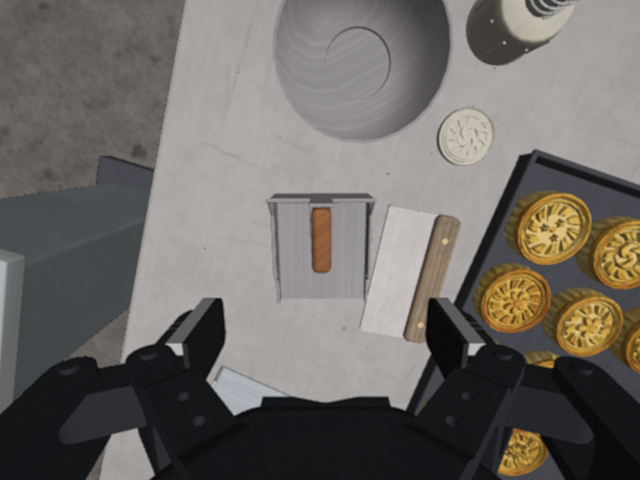

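The scoop lies flat with its grip at (320,240) in the wrist view. It is clear of the scraper and the fingers are free. The three chestnuts are in the bowl on the scale, at about (260,475) in the side crop.

```bash
python3 -c "
from station import ctrl
print(ctrl.finish_job())"
```

```text
the job is handed in; nothing more can be done
None
```

All three chestnuts are in the bowl on the scale, and the scoop is flat on the bench, released. I handed the job in at about 13.5 s; `finish_job()` gave no verdict.

**What I did:**
- **Scooping:** I gripped the scoop by its wooden grip, slid it along the tray floor until all three chestnuts were on the pan against the end wall, and lifted it level.
- **Tipping:** `jog_arm` cannot tilt the tool. I ran the level scoop forward over the bowl and pulled it back sharply, so the chestnuts slid off the lip into the bowl. It was not a true tilt.
- **Setting down:** I put the scoop back at its starting spot, opened the fingers and raised the arm clear.

**Last checks:**
- **Chestnuts:** all three show in the bowl in the side view, with their tops at about 108 mm against the rim at 125 mm.
- **Bowl:** its rim centre was within 1 mm of where it started, measured in both fixed views after the tipping. I did not measure its tilt; it looked upright.
- **Scoop:** the pan surface measured about 2 mm up and tilted less than about 3.5 degrees. The fingers were fully open, with force near zero.

**Disagreements:** the scene and side cameras put the bowl centre 4 mm apart. In the final check the wrist and side cameras placed the scoop's grip about 10 mm apart, because each sees only part of its top. Neither affected the result. One chestnut tipped onto its side in the scoop but stayed in.

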